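# Open the screw press and draw out the mould

### The job

The press on the worktop is screwed down into the square mould. Wind its handwheel open all the way, counter-clockwise as seen from above, until you feel it come up against its top stop, without forcing it, then ease it back by about a quarter turn so that it does not jam. Then slide the mould along the base by its handle, fully forward against the front stops, let go, and leave the cup and the spoon beside it where they are.

Things in the scene. Friction and masses are not known exactly. Their poses are not given: they have to be found in the camera images.
- press: steel bench-top screw press, fixed. Base plate 250 x 190 mm, 12 mm thick, from 77 mm behind the origin (+x) to 173 mm in front (-x). Origin: at worktop level, straight below the spindle axis. Its own -x is the front, the way the mould slides out; y across, z up. Two runners along the base, tops 22 mm above the worktop, guide the mould with 3.5 mm of play each side
- bridge (a point): middle of the top of the press's bridge, on the spindle axis, 147 mm above the worktop. The bridge is 36 mm deep (along the press's x), 190 mm wide, 22 mm thick, held by two posts 78 mm either side
- front_stops (a point): middle between the tops of the two low front stops at the base's front edge, 22 mm above the worktop; the mould's front wall comes to rest against them after about 115 mm of sliding, its handle arm passing between and above them
- wheel_hub (a point): centre of the black handwheel (rim 124 mm across, 14 mm thick, 3 spokes), on the vertical spindle axis, mid-thickness. Wheel, spindle and plate rise together 20 mm per turn counter-clockwise from above, 1.1 to 1.6 turns in all, to a hard, unmarked stop. About 3 N at the grip turns it; it stays where left; held at the stop, the grip gives 1 mm per 2 N
- spindle_end (a point): end of the spindle in the middle of the hub, on the axis, 14 mm above wheel_hub. The wheel drives it through a springy hub (4 N m per rad): its x axis lies along the wheel's (wheel_hub's) x axis until the wheel is loaded. Pushing the grip round with over 16 N (twist over 0.18 rad) is forcing it; 6 to 10 N is plenty to be sure of the stop
- wheel_grip (a point): centre of the black upright revolving grip standing on the wheel: 20 mm across, 50 mm high (25 mm either way from this point), its axis 44 mm from the spindle axis. It turns freely about its own axis, so a hand can hold it and go round without turning itself. It rises with the wheel
- mould_handle (a point): on the axis of the mould's black upright handle knob (20 mm across, 56 mm high): 26 mm below its top, 62 mm above the worktop, 128 mm in front of the mould's centre. Its axes are the mould's, -x pointing to the front
- mould: loose square steel mould, 100 x 100 mm, 65 mm high, 4 mm wall, open on top, white filling, 0.5 to 0.9 kg, standing on the press's base; an arm to the front carries the handle knob. Origin: centre of its underside. At the start the pressing plate stands down inside its rim, so it cannot slide until the plate is wound up clear
- cup: a white ceramic cup, 72 mm across, 55 mm high, beside the press; origin: centre of its underside
- spoon: a steel spoon 170 mm long lying flat beside the press on the worktop; origin at its middle
Things that resemble listed ones, but are neither listed nor needed, are in the scene too. What is shaped like the mould but pink is not meant.

How it is judged:
On the way, in this order (a step that is already met when the one before it is completed fails the run):
1. the wheel is wound open up to its top stop (within 0.4 mm of height, 6 mm of the grip's way round) (z of wheel_hub in the frame of press above 0.199931 m), for 0.1 s.
2. the wheel is eased back, 2 to 9.5 mm below the stop, before the mould is drawn out (z of wheel_hub in the frame of press between 0.190831 and 0.198331 m and x of mould in the frame of press above -0.03 m), for 0.2 s.
At the end, for the whole second after the job is handed in: the wheel stands 2 to 9.5 mm (a tenth to just under half a turn) below its top stop; the mould sits flat and straight on the base, within about 5 mm of the front stops, at rest (z of wheel_hub in the frame of press between 0.190831 and 0.198331 m and x of mould in the frame of press below -0.11 m and z of mould in the frame of press below 0.016 m and angle between mould's own z axis and vertical below 0.06 rad and angle between the x axis of mould and the x axis of press, either way round below 0.1 rad and linear speed of mould below 0.01 m/s); the robot touches nothing.
It fails at once if the handwheel is forced: its springy hub is twisted by more than 0.2 rad (0.8 N m, 18 N at the grip) (angle between the x axis of wheel_hub and the x axis of spindle_end, either way round above 0.2 rad).
It fails at once if the mould is lifted off the base (z of mould in the frame of press above 0.025 m).
It fails at once if a bystander is shifted by more than 30 mm (distance of any of cup, spoon from where it was at the start of the episode above 0.03 m).
It also fails if it takes over 72 s, if anything falls off the work surface, if the arm or the gripper's body presses on something with over 40 N, if the wrist force passes 120 N, or if a joint passes its speed limit or range.

### The arm

A 6-joint arm with a two-finger parallel gripper is mounted at the origin on the work surface. World frame = base frame: x ahead of the robot, y to its left, z up, the work surface at z = 0. Lengths are in m, angles in rad, forces in N, time in s.
With the tool pointing down it reaches from about 0.325 to 0.9 m from the base axis. Payload 6.1 kg.
Tool frame: the origin (TCP) lies midway between the tips of the shut fingers; the grasp point (between the pads) lies 19 mm behind it; z points along the fingers, y is the line along which they close (so a half turn about z gives the same grasp; the last joint's range is limited). The gripper opens to 85 mm and grips with 20 to 120 N. Pads are 22 mm wide; open, the fingers measure 114 mm over their backs; the gripper's body (76 mm by 85 mm) begins 54 mm behind the grasp point. The pads swing forward as they close: fully open they stand 13 mm farther back than shut.
Start: joints at [1.216, 0.22, 1.526, -0, 1.395, -0.126], TCP at [0.142, 0.609, 0.231] pointing down, gripper open.
Joint ranges: [-2.98, 2.98], [-0.91, 2.08], [0.09, 2.57], [-1.24, 4.39], [0.2, 2.65], [-2.68, 2.68]. Speed limits (rad/s): [2.57, 2.57, 3.01, 3.14, 3.14, 3.14].

### API

Orientations are given as [roll, pitch, yaw] about the fixed x, y, z axes, in that order (R = Rz(yaw) Ry(pitch) Rx(roll)).
In Python, from plant import movep, move_l, set_joints, gripper_to, hold, inverse_kinematics, observe, get_image, get_calibration, Unreachable, job_done gives the robot as it stands. Calls block until the motion is done:
- movep(position, orientation): joint-space move of the TCP to a pose.
- move_l(position, feed=0.15, rotation=None, max_force=None): straight line of the TCP; rotation=None keeps the orientation; feed is the mean speed in m/s. With max_force (N) it stops when the force on the tool has changed by that much, and returns True; else False.
- set_joints(angles): joint-space move.
- gripper_to(opening, f_grip=None): finger opening in m; f_grip is the grip in N (None keeps the last); returns when the fingers have stopped.
- hold(seconds).
- inverse_kinematics(position, orientation): joint angles nearest the present ones, or None.
- observe(): the state.
- get_image(name): name is "scene" or "top"; returns (picture, depth): 480x640x3 uint8, red, green, blue; 480x640 float32, m along the optical axis (not along the pixel's ray), 0 where there is no reading.
- get_calibration(name): a dict with "intrinsics" (3x3 intrinsics, pixels), "world_from_camera" (4x4, takes a point from camera to world coordinates). Camera axes: x right, y down, z forward; pixel columns grow to the right and rows downward; lengths in m; the calibration is good to about 2 mm. A picture is of the moment at which its call begins. get_calibration takes no time and is no camera call.
A pose or a line that the arm cannot do raises Unreachable and nothing moves.
- job_done(): hands the job in; it is judged then, once.
The state is a dict: "time_s": time; "q": joint angles; "joint_velocities": joint speeds; "joint_torque": joint torques, N m; "eef_pos": TCP position; "tcp_rot": TCP orientation; "ft_force": force on the tool from outside, world axes, zero at the start; "torque": the same for the moment, N m; "opening": finger opening in m; "grasp_force": force on a finger pad.
Only numpy, scipy, OpenCV 4.12 (cv2) and the standard library are available. Lean on these libraries where they do the work, as an engineer would, in place of code of your own. Each camera call takes 0.05 s, during which the arm holds its last target. There are 200 camera calls.

## Working session

There is one attempt and no reset: what is moved stays moved. The work goes in short steps, each a Python script; the robot and the scene stay as the last script left them, time stands still between calls to the robot, and variables do not carry over. Pictures are saved under pics/ and viewed, at most 10 in all, crops included, and the job is handed in when it is done.

```bash
mkdir -p pics; ls
python3 - <<'E'
from plant import *
import cv2,numpy as np
for n in("scene","top"):
    p,d=get_image(n); cv2.imwrite(f"pics/{n}0.png",p[:,:,::-1]); np.savez(f"{n}0.npz",p=p,d=d)
    c=get_calibration(n); print(n,np.round(c["intrinsics"],1).tolist(),np.round(c["world_from_camera"],3).tolist())
s=observe(); print(s)
E
```

```text
pics
scene [[584.6, 0.0, 313.6], [0.0, 584.6, 245.8], [0.0, 0.0, 1.0]] [[-0.209, 0.733, -0.647, 1.139], [0.978, 0.152, -0.145, 0.302], [-0.008, -0.663, -0.749, 0.85], [0.0, 0.0, 0.0, 1.0]]
top [[446.1, 0.0, 324.3], [0.0, 446.1, 237.0], [0.0, 0.0, 1.0]] [[-0.016, -0.993, 0.119, 0.444], [-1.0, 0.015, -0.01, 0.155], [0.008, -0.119, -0.993, 0.906], [0.0, 0.0, 0.0, 1.0]]
{'time_s': 0.1, 'q': array([ 1.21592155e+00,  2.21159529e-01,  1.52749270e+00, -8.41622998e-08,
        1.39466773e+00, -1.26112326e-01]), 'joint_velocities': array([ 0.00128541, -0.00031243, -0.00167533,  0.00054096, -0.00130058,
       -0.00070432]), 'joint_torque': array([ 1.81250607e-04, -4.98246825e+01, -3.90543580e+01, -1.74570350e-04,
        5.79636981e-03,  2.08976644e-05]), 'eef_pos': array([0.14155773, 0.60821207, 0.23030314]), 'tcp_rot': array([-3.13987906e+00, -2.17175054e-04,  2.91283003e+00]), 'ft_force': array([-0.37473582, -0.04784795, -0.1826285 ]), 'torque': array([-0.01154678,  0.00140702, -0.01575948]), 'grasp_force': 0.0, 'opening': 0.08527338423814784}
```

View pics/scene0.png

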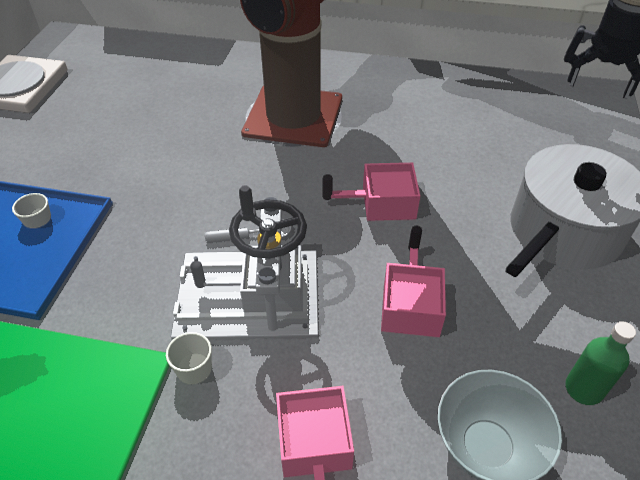

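View pics/top0.png

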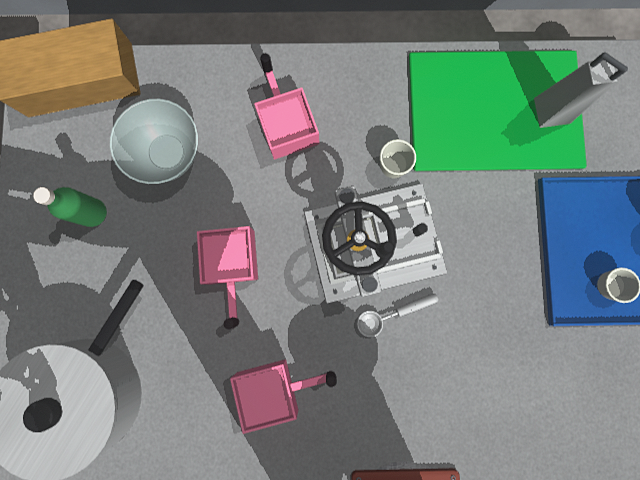

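The scene picture shows the press at about (265,270), with the wheel at (268,228), its grip at (246,203) and the mould knob at (197,272). The top picture shows the wheel at (360,238), the mould knob at (420,229), the cup at (398,157) and the spoon from (370,322) to (437,298). Next I'll measure from depth.

```bash
cat > h.py <<'E'
import numpy as np,cv2
from plant import *
def cloud(n,d):
    c=get_calibration(n);K=c["intrinsics"];T=c["world_from_camera"]
    v,u=np.mgrid[:480,:640]
    P=np.stack([(u-K[0,2])/K[0,0]*d,(v-K[1,2])/K[1,1]*d,d],-1)
    return P@T[:3,:3].T+T[:3,3]
E
python3 - <<'E'
from h import *
for n,r in(("top",(170,310,295,455)),("scene",(175,345,165,330))):
    f=np.load(n+"0.npz");p,d=f["p"].astype(int),f["d"];X=cloud(n,d)
    m=np.zeros((480,640),bool);m[r[0]:r[1],r[2]:r[3]]=1;m&=d>0
    dark=m&(p.max(2)<75)
    def st(k,nm):
        Q=X[k]; print(n,nm,len(Q),np.round(Q.mean(0),4) if len(Q) else'',np.round(Q.min(0),3),np.round(Q.max(0),3)) if len(Q) else print(n,nm,0)
    w=dark&(X[...,2]>.15);st(w,'wheel dark>0.15')
    h=np.histogram(X[m][:,2],np.arange(-.01,.28,.01));print(h[0].tolist())
    for z in (.19,.2,.21,.22):st(m&(X[...,2]>z),f'>{z}')
    st(dark&(X[...,2]>.05)&(X[...,2]<.1),'knob')
    # wheel rim ellipse fit by circle
    Q=X[w];z0=np.median(Q[:,2]);Q=Q[abs(Q[:,2]-z0)<.012]
    c,rad=cv2.minEnclosingCircle(Q[:,:2].astype(np.float32));print('circle',c,rad,z0)
    # bright base edges
    b=m&(abs(X[...,2]-.012)<.006)&(p.min(2)>130);
    rr=cv2.minAreaRect(X[b][:,:2].astype(np.float32));print('base',rr,np.round(cv2.boxPoints(rr),3).tolist())
    cv2.imwrite(f"pics/{n}crop.png",cv2.resize(p[r[0]:r[1],r[2]:r[3],::-1].astype(np.uint8),None,fx=3.5,fy=3.5,interpolation=2))
E
```

```text
top wheel dark>0.15 2286 [0.5315 0.0928 0.1835] [0.448 0.032 0.15 ] [0.611 0.152 0.238]
[5746, 5145, 5213, 809, 25, 200, 210, 58, 701, 158, 4, 0, 0, 10, 36, 1028, 479, 2, 498, 1798, 29, 12, 13, 26, 114, 0, 0, 0, 0]
top >0.19 194 [0.509  0.059  0.2238] [0.497 0.042 0.19 ] [0.533 0.097 0.238]
top >0.2 165 [0.5063 0.0543 0.2294] [0.497 0.042 0.201] [0.517 0.062 0.238]
top >0.21 153 [0.5066 0.054  0.2312] [0.498 0.042 0.212] [0.517 0.062 0.238]
top >0.22 140 [0.5069 0.0535 0.2327] [0.498 0.042 0.221] [0.517 0.062 0.238]
top knob 157 [ 0.5511 -0.0028  0.0775] [ 0.49  -0.042  0.05 ] [0.583 0.147 0.091]
circle (0.5287395119667053, 0.0911850780248642) 0.06150289624929428 0.18180263949686298
base ((0.5300421714782715, 0.04203130304813385), (0.28288912773132324, 0.2491365373134613), 12.906484603881836) [[0.36399999260902405, 0.13199999928474426], [0.41999998688697815, -0.11100000143051147], [0.6959999799728394, -0.04800000041723251], [0.6399999856948853, 0.19499999284744263]]
scene wheel dark>0.15 2019 [0.5372 0.0922 0.1828] [0.465 0.032 0.15 ] [0.621 0.153 0.235]
[8522, 5308, 5586, 1072, 412,
[... 175 characters left out ...]
8 0.237]
scene >0.2 264 [0.5163 0.0547 0.2215] [0.504 0.044 0.201] [0.522 0.063 0.237]
scene >0.21 208 [0.5159 0.0545 0.2258] [0.504 0.044 0.21 ] [0.522 0.063 0.237]
scene >0.22 150 [0.515  0.0543 0.2299] [0.504 0.044 0.22 ] [0.522 0.063 0.237]
scene knob 266 [0.4604 0.0443 0.0694] [ 0.275 -0.041  0.05 ] [0.571 0.145 0.098]
circle (0.5342770218849182, 0.09235858917236328) 0.061004359275102615 0.18044263809168437
base ((0.5152353048324585, 0.03809542953968048), (0.24888579547405243, 0.24976254999637604), 12.989858627319336) [[0.3659999966621399, 0.13199999928474426], [0.421999990940094, -0.1120000034570694], [0.6650000214576721, -0.0560000017285347], [0.6079999804496765, 0.18799999356269836]]
```

View pics/topcrop.png

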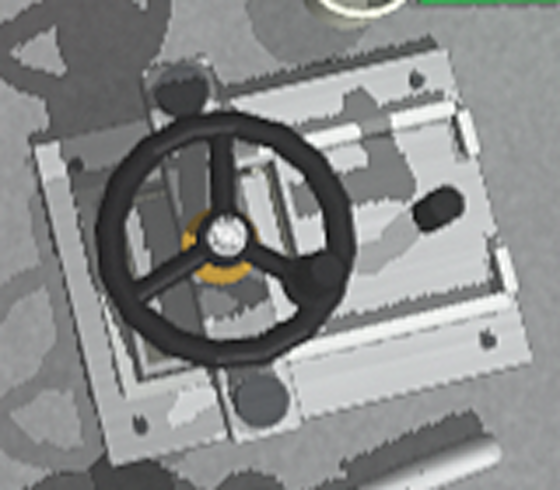

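View pics/scenecrop.png

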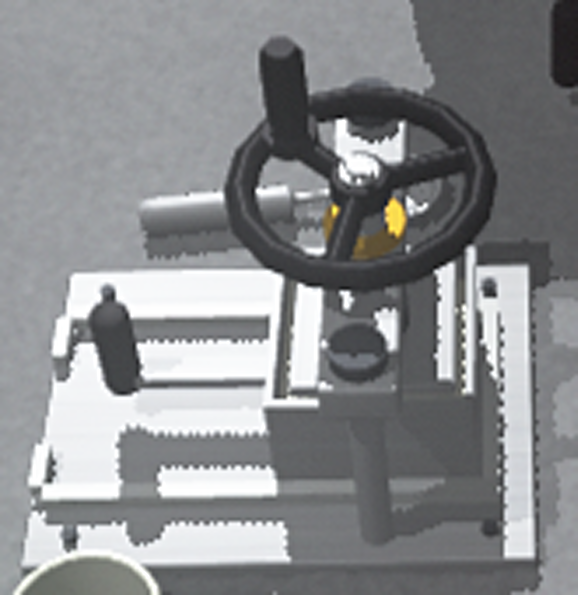

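The crops agree. Averaging both views gives the hub at about (0.5315, 0.092), z about 0.175. The grip axis is at about (0.510, 0.053) with its top at 0.237, and front is along (0.224, -0.974). I'll grasp the grip now.

Run:
```python
from h import *
s=observe();Y=1.07
move_l([.142,.609,.34],feed=.25)
movep([.51,.053,.32],[np.pi,0,Y])
move_l([.51,.053,.202],feed=.12,max_force=8)
s=observe();print(s['time_s'],s['eef_pos'],s['ft_force'])
gripper_to(.012,f_grip=30)
s=observe();print(s['time_s'],s['q'],s['eef_pos'],s['tcp_rot'],s['ft_force'],s['opening'],s['grasp_force'])
p,d=get_image("scene");np.savez("scene1.npz",p=p,d=d)
p2,d2=get_image("top")
cv2.imwrite("pics/grip.png",np.hstack([cv2.resize(p[130:330,160:330,::-1],None,fx=2.3,fy=2.3),cv2.resize(p2[150:350,290:460,::-1],None,fx=2.3,fy=2.3)]))
```

```text
4.1917 [0.51062704 0.05299131 0.20295509] [-0.06245383 -0.14428711 -1.06893525]
4.8083 [-5.04245593e-02 -2.66369746e-02  1.84757413e+00 -1.76138912e-04
  1.31987940e+00  4.50468802e-01] [0.51029421 0.0528898  0.20230703] [ 3.14081968e+00 -1.84269540e-04  1.06994670e+00] [ 0.30204355 -1.40304161  2.27575429] 0.018975885294837805 29.375314945355058
```

View pics/grip.png

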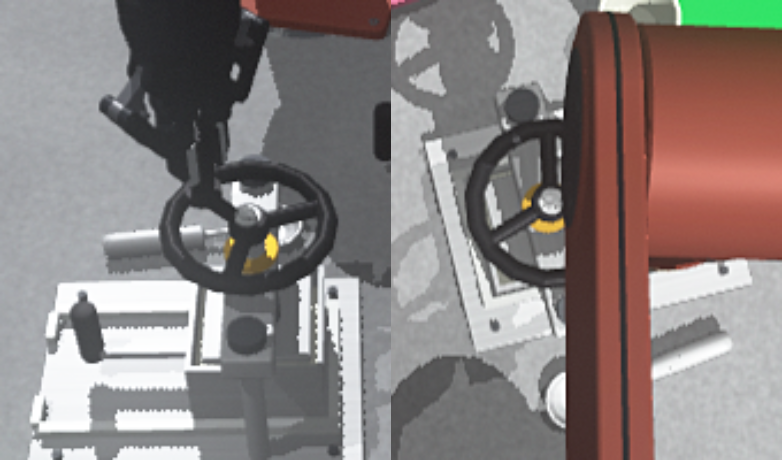

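The grip is held: opening is 19 mm, and the fingers close on the grip in the left-hand view. Next I'll wind in small arcs, correcting for radial force.

```bash
cat >> h.py <<'E'
import json
C0=np.array([.5315,.092]);R=.044;PITCH=.02/(2*np.pi)
def wind(st,dth,n,step=.1,fstop=7,feed=.05,log=3):
    """n arcs of dth sign; st: th,z0(z at th=0),c(centre). Stops at tangential resistance."""
    for i in range(n):
        th=st['th']+step*dth
        u=np.array([np.cos(th),np.sin(th)]);c=np.array(st['c'])
        p=c+R*u
        hit=move_l([*p,st['z0']+PITCH*th],feed=feed,max_force=fstop+3)
        s=observe();F=s['ft_force'];t=np.array([-u[1],u[0]])*dth
        fr,ft=F[:2]@u,-F[:2]@t
        st['c']=(c+u*np.clip(1.5e-4*fr,-1e-3,1e-3)).tolist();st['z0']+=float(np.clip(1e-4*F[2],-3e-4,3e-4))
        e=s['eef_pos'];st['th']=float(th)
        if i%log==0 or hit or ft>fstop:print(round(s['time_s'],2),'th %.2f fr %.1f ft %.1f fz %.1f'%(th,fr,ft,F[2]),np.round(e,4),np.round(st['c'],4),hit)
        if hit or ft>fstop: return True
    return False
E
python3 - <<'E'
from h import *
e=observe()['eef_pos'];v=e[:2]-C0
th=float(np.arctan2(v[1],v[0]));u=np.array([np.cos(th),np.sin(th)])
st=dict(th=th,c=(e[:2]-R*u).tolist(),z0=float(e[2]-PITCH*th),th0=th);print(st)
print(wind(st,1,12,log=1));json.dump(st,open('st.json','w'))
E
```

```text
{'th': -2.068318128975337, 'c': [0.5312538920971701, 0.09154683690755204], 'z0': 0.20887352836655645, 'th0': -2.068318128975337}
5.16 th -1.97 fr -0.3 ft 2.2 fz 3.0 [0.5139 0.0511 0.2024] [0.5313 0.0916] False
5.41 th -1.87 fr 0.8 ft 2.9 fz 0.9 [0.5181 0.0495 0.2028] [0.5312 0.0915] False
5.66 th -1.77 fr 0.1 ft 2.6 fz 0.1 [0.5224 0.0483 0.2032] [0.5312 0.0915] False
5.91 th -1.67 fr -0.5 ft 2.3 fz -1.2 [0.5268 0.0477 0.2037] [0.5312 0.0915] False
6.16 th -1.57 fr -0.0 ft 2.0 fz -1.3 [0.5314 0.0474 0.204 ] [0.5312 0.0915] False
6.41 th -1.47 fr 0.5 ft 2.8 fz -1.2 [0.5358 0.0476 0.2043] [0.5312 0.0914] False
6.66 th -1.37 fr 1.8 ft 2.5 fz 0.1 [0.5402 0.0482 0.2046] [0.5313 0.0912] False
6.91 th -1.27 fr -0.0 ft 2.5 fz -0.3 [0.5445 0.0492 0.2049] [0.5313 0.0912] False
7.16 th -1.17 fr 0.6 ft 2.3 fz 0.7 [0.5487 0.0507 0.2052] [0.5313 0.0911] False
7.41 th -1.07 fr -0.3 ft 3.3 fz -0.8 [0.5526 0.0526 0.2056] [0.5313 0.0911] False
7.66 th -0.97 fr -0.8 ft 2.0 fz 0.5 [0.5564 0.0549 0.2059] [0.5312 0.0912] False
7.91 th -0.87 fr -0.5 ft 1.5 fz 0.4 [0.5599 0.0575 0.2062] [0.5312 0.0913] False
False
```

Run:
```python
from h import *
st=json.load(open('st.json'))
print(wind(st,1,95,log=8));json.dump(st,open('st.json','w'))
hold(.2);s=observe();u=np.array([np.cos(st['th']),np.sin(st['th'])])
print((st['th']-st['th0'])/2/np.pi,s['ft_force'],s['ft_force'][:2]@[u[1],-u[0]],s['eef_pos'],s['time_s'],s['q'])
```

```text
8.16 th -0.77 fr 1.0 ft 2.3 fz -0.0 [0.5631 0.0606 0.2066] [0.5313 0.0912] False
10.16 th 0.03 fr 0.3 ft 3.0 fz 2.0 [0.5758 0.0925 0.209 ] [0.5317 0.091 ] False
12.16 th 0.83 fr -0.3 ft 2.7 fz 0.6 [0.5617 0.1237 0.2116] [0.532 0.091] False
14.16 th 1.63 fr 1.0 ft 4.4 fz 0.6 [0.5293 0.1352 0.2141] [0.5321 0.0912] False
16.16 th 2.43 fr 0.3 ft 3.0 fz -0.2 [0.4985 0.1201 0.2166] [0.532  0.0914] False
18.16 th 3.23 fr -1.2 ft 2.5 fz -0.5 [0.4879 0.0875 0.2192] [0.5319 0.0915] False
20.16 th 4.03 fr -0.3 ft 3.4 fz 0.2 [0.504  0.0571 0.2217] [0.5317 0.0914] False
22.16 th 4.83 fr 0.3 ft 2.9 fz 0.2 [0.537  0.0477 0.2243] [0.5317 0.0914] False
24.16 th 5.63 fr -1.0 ft 7.4 fz 1.3 [0.5661 0.0638 0.2266] [0.5316 0.0915] False
True
1.2254930618075937 [-5.02894273 -4.69276229  0.11330757] 6.781021339393752 [0.56610155 0.06376278 0.22663241] 24.3583 [-0.02520287  0.09380282  1.67735902 -0.00180735  1.37208229  0.47623178]
```

Resistance rose to about 7 N at 1.225 turns. I'll confirm the stop with finer steps, then ease back.

Run:
```python
from h import *
st=json.load(open('st.json'))
print(wind(st,1,4,step=.03,fstop=9,feed=.02,log=1)); hold(.3)
print(observe()['ft_force'])
print('back',wind(st,-1,16,step=.105,fstop=7,log=3));json.dump(st,open('st.json','w'))
hold(.3);s=observe();print(s['ft_force'],s['eef_pos'],s['time_s'])
gripper_to(.05);hold(.1)
e=s['eef_pos'];move_l([e[0],e[1],.33],feed=.15)
s=observe();print(s['time_s'],s['ft_force'],s['eef_pos'])
# step aside for a view
movep([.42,-.12,.30],[np.pi,0,1.07]);
out=[]
for n in("scene","top"):
    p,d=get_image(n);np.savez(n+"2.npz",p=p,d=d);out.append(cv2.resize(p[150:350,160:460,::-1],None,fx=1.33*2,fy=2.66)[:, :399*2])
    X=cloud(n,d);dark=(p.max(2)<75)&(d>0)
    k=np.linalg.norm(X[...,:2]-[.56,-.033],axis=-1)<.03
    k&=(X[...,2]>.06)&(X[...,2]<.1)&dark
    print(n,'knob',k.sum(),X[k].mean(0),X[k].min(0),X[k].max(0))
    w=dark&(np.linalg.norm(X[...,:2]-[.5315,.0915],axis=-1)<.075)&(X[...,2]>.17);print('wheel z med',np.median(X[w][:,2]),'max',X[w][:,2].max())
cv2.imwrite("pics/after.png",cv2.resize(np.vstack(out),None,fx=.56,fy=.56))
print(observe()['time_s'])
```

```text
24.61 th 5.66 fr -0.1 ft 7.9 fz 0.6 [0.5666 0.0645 0.2267] [0.5316 0.0915] False
24.86 th 5.69 fr -0.6 ft 9.5 fz -0.7 [0.5671 0.0652 0.2267] [0.5316 0.0916] False
True
[-5.72305277 -8.33315586 -0.13590298]
25.41 th 5.59 fr 0.6 ft -6.0 fz -0.6 [0.5651 0.0628 0.2267] [0.5316 0.0915] False
26.16 th 5.27 fr 0.3 ft 2.0 fz 0.9 [0.555  0.0539 0.2259] [0.5318 0.0913] False
26.91 th 4.96 fr -0.2 ft 0.5 fz 0.7 [0.5422 0.0485 0.2249] [0.5318 0.0915] False
27.66 th 4.64 fr -0.6 ft 1.1 fz -0.4 [0.5283 0.0475 0.2239] [0.5318 0.0915] False
28.41 th 4.33 fr -0.5 ft 0.8 fz -0.6 [0.5149 0.0507 0.2228] [0.5318 0.0914] False
29.16 th 4.01 fr 0.1 ft 1.0 fz 0.6 [0.5032 0.0579 0.2218] [0.5318 0.0913] False
back False
[0.11552237 0.06041496 0.8401501 ] [0.5033505  0.05771319 0.22172608] 29.4583
30.8333 [-0.10984826  0.03334372 -0.22034608] [0.50287076 0.05773346 0.32880353]
scene knob 45 [ 0.56510534 -0.03142205  0.07526715] [ 0.5517116  -0.04131756  0.06068585] [ 0.56964165 -0.02463582  0.08765039]
wheel z med 0.20015823735440996 max 0.2549412194100311
top knob 102 [ 0.55471858 -0.03204968  0.08328089] [ 0.54616195 -0.04172009  0.06000037] [ 0.5634459  -0.0251587   0.08993296]
wheel z med 0.20138965683165166 max 0.25661421948216134
31.7417
```

View pics/after.png

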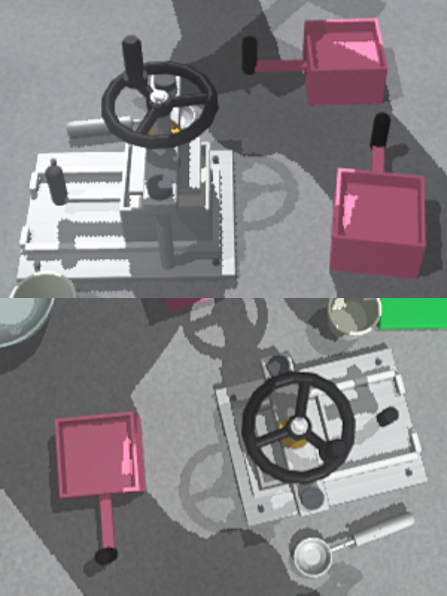

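The wheel is back down by about a quarter turn (hub about 0.1945), and the mould knob is at about (0.560, -0.032). I'll grasp the knob with the tool leaning to the front to clear the wheel, and slide the mould out until it hits the stops.

Run:
```python
from h import *
from scipy.spatial.transform import Rotation as Ro
b=np.array([-.2244,.9745,0]);t=.25
z=np.array([0,0,-np.cos(t)])+np.sin(t)*b;y=np.array([.9745,.2244,0]);x=np.cross(y,z)
rpy=Ro.from_matrix(np.c_[x,y,z]).as_euler('xyz');print(rpy)
g=np.array([.560,-.032,.066]);tcp=g+.019*z
print(inverse_kinematics(tcp-.12*z,rpy),inverse_kinematics(tcp-.12*b,rpy))
gripper_to(.06)
movep(tcp-.12*z,rpy)
print('hit',move_l(tcp,feed=.1,max_force=8));s=observe();print(s['time_s'],s['ft_force'],s['eef_pos'])
gripper_to(.012,f_grip=30)
s=observe();print(s['time_s'],s['opening'],s['grasp_force'],s['ft_force'])
p0=s['eef_pos'];
h=move_l(p0-.13*b,feed=.05,max_force=14);hold(.2)
s=observe();print(h,s['time_s'],(p0-s['eef_pos'])@b,s['ft_force'],s['opening'])
out=[]
for n in("scene","top"):
    p,d=get_image(n);out.append(p[130:370,150:470,::-1])
cv2.imwrite("pics/slid.png",np.hstack(out))
```

```text
[ 3.14159265 -0.25000067  1.79712297]
[-0.36151389  0.22690645  1.6693422   0.21084466  1.39001551 -0.6409637 ] [-0.47835359  0.46401413  1.60568846  0.2004825   1.24204643 -0.7858179 ]
hit False
34.2083 [-0.23350014  0.60352086  0.91865342] [ 0.5596592  -0.02776025  0.04837709]
34.65 0.019340797743237603 29.259944558143616 [-0.82309326 -0.27542134  4.23078972]
True 36.875 0.11419630697025927 [-0.05088007 -1.15614857  4.64686185] 0.01906019139840565
```

View pics/slid.png

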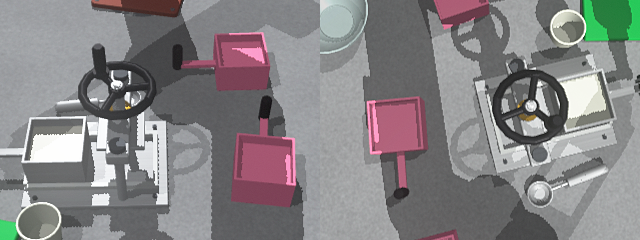

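The mould is out, with its box at (57,147) and its front at the base's front edge. It travelled 114 mm. I'll press gently to confirm, then release and check.

Run:
```python
from h import *
from scipy.spatial.transform import Rotation as Ro
b=np.array([-.2244,.9745,0])
p0=observe()['eef_pos']
h=move_l(p0-.005*b,feed=.02,max_force=10);s=observe();print(h,(p0-s['eef_pos'])@b,s['ft_force'])
gripper_to(.06);hold(.1);s=observe();print(s['ft_force'],s['time_s'])
z=Ro.from_euler('xyz',s['tcp_rot']).as_matrix()[:,2]
e=s['eef_pos']-.15*z;move_l(e,feed=.15)
movep([.40,-.30,.30],[np.pi,0,1.07])
out=[]
for n in("scene","top"):
    p,d=get_image(n);out.append(cv2.resize(p[130:370,150:480,::-1],None,fx=1.2,fy=1.2));X=cloud(n,d)
    c=np.array([.5315,.0915])-.13*b[:2]*0
    m=(d>0)&(X[...,2]>.068)&(X[...,2]<.085)&(p.min(2)>90)
    q=X[...,:2]-[.5315,.0915];a=q@b[:2];l=q@[-.9745,-.2244];m&=(abs(l)<.06)&(a>-.18)&(a<-.04)
    print(n,'mould rim along press x: ',np.percentile(a[m],[1,99]),'y',np.percentile(l[m],[1,99]))
    k=(d>0)&(p.max(2)<75)&(abs(l)<.03)&(a<-.2)&(a>-.29)&(X[...,2]>.06)&(X[...,2]<.1);print('knob',a[k].mean(),l[k].mean())
cv2.imwrite("pics/end.png",np.hstack(out));s=observe();print(s['time_s'],s['ft_force'])
```

```text
True 0.0002396633259043321 [-0.81368955  0.24817107  4.29834556]
[ 0.79294653  0.73326386 -0.33196253] 37.7917
scene mould rim along press x:  [-0.16491343 -0.06488531] y [-0.05213492  0.05009488]
knob -0.2403181801707323 -0.006867021088370102
top mould rim along press x:  [-0.16491965 -0.0647203 ] y [-0.0462851   0.05344951]
knob -0.23879063589162774 0.003708803186788013
40.0333 [ 0.86101252  0.82764391 -0.29182577]
```

View pics/end.png

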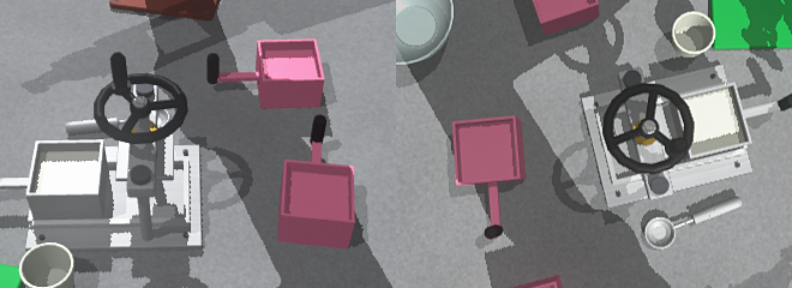

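The mould rim centre is at about -0.115 in the press frame, against the stops. The wheel is eased back, the cup and spoon are undisturbed, and the arm is clear.

```bash
python3 -c "
from plant import *
print(job_done())"
```

```text
the job is handed in; nothing more can be done
None
```

The job is handed in, with no verdict returned: wheel wound to its top stop (9.5 N at the grip) and eased back about a quarter turn, mould slid about 114 mm onto the front stops and released, cup and spoon not touched.

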